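# Slide the last captive nut into its cup and clip it

## Task

Slide the loose nut across the backing plate, keeping it down on the plate rather than lifting it, until it drops fully home in the one empty nut cup. Then turn that cup's open red clip all the way round against its stop so that it holds the nut in. Feel your way with a light touch (never lean on the nut, clip or plate with more than about 2.5 kg, 25 N), leave the bolt standing and disturb nothing else on the counter.

Things in the scene. Friction and masses are not known exactly. Their poses are not given: they have to be found in the camera images.
- plate: Grey steel backing plate of the monitor column, 200 x 200 mm, 20 mm thick, fixed on the counter. Origin: centre of its underside; z up, x and y parallel to its edges. One nut pocket near each corner: those at (-56,+56), (-56,-56), (+56,-56) mm already hold nuts, 1 mm proud, under red clips turned in (clips reach 16 mm above the face); the one at (+56,+56) is empty.
- pocket (a point): Drawing position of the empty cup's mouth, plate (+56,+56,+20) mm, axes as the plate's. The cup floats: when fitted it really sits up to 3.5 mm off this point along plate x and up to 3.5 mm along y (not turned, fixed during the job). The readings do not show it: find it by feel or by eye. Pocket: hexagon 26 mm across flats, 7 mm deep, steel rim; two corners point along plate +x and -x.
- nut: Loose yellow thin hex nut, 24 mm across flats, 8 mm high, bore 15 mm, 16 to 25 g. Origin: centre of its underside, z up; two corners lie along its +x and -x (repeats every 60 degrees). Starts flat on the middle of the face. Over the pocket, turned to fit within 5 degrees, it drops by its own weight; home, its top stands 1 mm above the face. Rubber pads grip it better than the plate does.
- clip (a joint): Red clip of the empty cup, turning on a screw. 0: points along plate +y (open); grows counterclockwise from above; 1.571: at its stop, pointing along plate -x, tip over the seated nut's edge. Starts at 0 to 0.4. Stiff: takes about 0.05 N m, stays where left. 14 mm wide, 3 mm thick, underside 2.5 mm above the face, tip 25.5 mm from the screw axis; 1.5 mm above a seated nut.
- clip_pivot (a point): Axis of the clip's screw at the height of the plate's face, at plate (+92,+56,+20) mm; screw head 12 mm across, top 9.5 mm above the face. Axes parallel to the plate's.
- clip_lug (a point): Middle of the clip's upright thumb lug: strip 17 mm long, 3 mm thick, 5.5 to 16 mm above the face, along the clip's edge that trails as it closes, 17 mm out from the screw axis and 5.5 mm to the side. Push on its outer side. The point's y runs along the clip away from the screw, x out of the outer side.
- bolt: Bystander: zinc hex bolt standing on its head on the plate near the edge at about plate (-20,+80) mm; 50 mm high in all, head 24 mm across flats, shank 16 mm. Origin at the centre of the head's underside.
- wrench: Bystander: 200 mm open-ended wrench lying on the counter beyond the plate. Origin under its middle.
- labels: Bystander: roll of white labels, 72 mm across, 40 mm high. Origin under its centre.
- locker: Bystander: small blue thread-locker bottle, 28 mm across, 75 mm high, standing. Origin under its centre.
- weight: Bystander: brass check weight with knob, 48 mm across, 62 mm high. Origin under its centre.
- tuber: Bystander: brown tuber, 68 mm across, 56 mm high. Origin under its centre.
- face (a point): Centre of the plate's upper face, axes as the plate's. The middle of the face is flat and free for sliding (about 80 mm each way along x or y); the round disc there is flush. The bolt stands on the face near its +y edge.

How it is judged:
By the outcome, as a careful person would: the job done as asked, in the order asked, and still so for the second after the job is handed in, with the robot touching nothing.
It also fails if it takes over 67 s, if anything falls off the work surface, if the arm or the gripper's body presses on something with over 40 N, if the wrist force passes 120 N, or if a joint passes its speed limit or range.

## Robot

A 6-joint arm with a two-finger parallel gripper is mounted at the origin on the work surface. World frame = base frame: x ahead of the robot, y to its left, z up, the work surface at z = 0. Lengths are in m, angles in rad, forces in N, time in s.
With the tool pointing down it reaches from about 0.3 to 0.775 m from the base axis. Payload 14.6 kg.
Tool frame: the origin (TCP) lies midway between the tips of the shut fingers; the grasp point (between the pads) lies 19 mm behind it (ctrl.grip_depth is the distance from the TCP to the grasp point, in m); z points along the fingers, x is the direction in which the jaws open and shut, and the axes are right-handed (so a half turn about z gives the same grasp; the last joint's range is limited). The gripper opens to 94 mm and grips with 3 to 60 N. Pads are 16 mm wide; open, the fingers measure 119 mm over their backs; the gripper's body (75 mm by 177 mm) begins 78 mm behind the grasp point.
Start: joints at [-1.288, 0.3, 1.521, -0, 1.321, -0.067], TCP at [0.188, -0.517, 0.205] pointing down, gripper open.
Joint ranges: [-3.03, 3.03], [-0.79, 2.21], [0.23, 2.52], [-1.04, 4.18], [0, 3.07], [-2.55, 2.55]. Speed limits (rad/s): [2.22, 2.22, 2.57, 3.14, 3.14, 3.14].

## Interface

Orientations are given as [roll, pitch, yaw] about the fixed x, y, z axes, in that order (R = Rz(yaw) Ry(pitch) Rx(roll)).
In Python, from station import ctrl gives the robot as it stands.
- The arm moves only by the tool play_rows, never from a script. Its argument "steps" is a list that holds one entry, the list of rows, each a list of 7 numbers: the shift along the tool's x, y, z in cm, then the turn, a rotation vector about the tool's x, y, z in rad, then the opening, from 0 (shut) to 1 (fully open). In form: [[[x, y, z, ax, ay, az, hand], ...]]. A call has 1 to 20 rows; each row is the pose to reach, as a shift and turn from the pose measured when the call began, along the tool's axes at that moment; what a row does not reach only later rows make up. A row lasts 1/12 s, in which the tool goes at most 41.7 mm and 7.16 degrees, less where a joint would pass 70% of its speed; a pose out of reach is approached as far as the arm can. A call with a gripper value outside its range is refused whole. The fingers move at their own pace and stop on an object; "force" is the grip in N (left out, the last holds). Time passes only in rows, so rows that repeat a pose let the fingers close. It gives the time, the measured TCP pose, the force and the opening at its end, in the units of the state.
- ctrl.get_obs(): the state, without advancing time (a new reading comes with each control period).
- ctrl.camera(name): name is "scene" or "top"; returns a dict with "frame" (480x640x3 uint8, blue, green, red), "fovy" (degrees; the focal length in pixels is half the picture's height over the tangent of half this angle, whatever the lens; pixels are square), "cx", "cy" (the principal point, pixels), "D" ([k1, k2, p1, p2, k3] as OpenCV has them; the pictures are not rectified), "world_to_cam" (4x4, takes a point from world to camera coordinates). Camera axes: x right, y up, looking along -z (the intrinsics and any distortion apply to the point x, -y, -z); pixel columns grow to the right and rows downward; lengths in m; the calibration is good to about 2 mm. A picture is of the moment at which its call begins. There is no depth.
- ctrl.hand_in(): hands the job in, once; it reports no verdict.
The state is a dict: "time_s": time; "qpos": joint angles; "joint_vel": joint speeds; "tau": joint torques, N m; "ee_pos": TCP position; "eef_rot": TCP orientation; "force": force on the tool from outside, world axes, zero at the start; "moment": the same for the moment, N m; "grip_width": finger opening in m.
Only numpy, scipy, OpenCV 4.12 (cv2) and the standard library are available. Lean on these libraries where they do the work, as an engineer would, in place of code of your own. Each camera call takes 0.05 s, during which the arm holds its last target. There are 200 camera calls.

## Working session

There is one attempt and no reset: what is moved stays moved. The work goes in short steps, Python scripts to look and compute and a tool call to move; the robot and the scene stay as the last step left them, time stands still between calls to the robot, and variables do not carry over. Pictures are saved under pics/ and viewed, about 8 in all and at most 12, crops included, and the job is handed in when it is done.

Besides the shell and the picture viewer there is one more tool, called after ">>>" as name(argument=value, ...) on one line, values as JSON. play_rows: Moves the arm, as the interface text tells. Its arguments: {"type":"object","properties":{"steps":{"type":"array"},"force":{"type":"number"}},"required":["steps"]}

```bash
mkdir -p pics; ls
cat > h.py <<'E'
import numpy as np, cv2
from station import ctrl
def cam(n):
    c=ctrl.camera(n); f=c["frame"].shape[0]/2/np.tan(np.radians(c["fovy"])/2)
    c["K"]=np.array([[f,0,c["cx"]],[0,f,c["cy"]],[0,0,1.]]); c["D"]=np.array(c["D"],float); return c
def ray(c,px,z):
    """pixels -> world points on plane z"""
    u=cv2.undistortPoints(np.array(px,float).reshape(-1,1,2),c["K"],c["D"]).reshape(-1,2)
    T=np.array(c["world_to_cam"]); R=T[:3,:3]; o=-R.T@T[:3,3]
    d=np.c_[u[:,0],-u[:,1],-np.ones(len(u))]@R
    return o+d*((z-o[2])/d[:,2])[:,None]
def proj(c,P):
    T=np.array(c["world_to_cam"]); p=np.array(P,float).reshape(-1,3)@T[:3,:3].T+T[:3,3]
    p=p*[1,-1,-1]
    return cv2.projectPoints(p,np.zeros(3),np.zeros(3),c["K"],c["D"])[0].reshape(-1,2)
E
python3 - <<'E'
from h import *
for n in("top","scene"):
    c=cam(n); cv2.imwrite(f"pics/{n}0.png",c["frame"]); T=np.array(c["world_to_cam"]); print(n,c["fovy"],c["D"],-T[:3,:3].T@T[:3,3])
print(ctrl.get_obs())
E
```

```text
pics
top 49.61251741879605 [-0.0522953  0.         0.         0.         0.       ] [0.47324148 0.00418576 1.09890861]
scene 49.40618197490977 [0.02609844 0.         0.         0.         0.        ] [ 1.54818299 -0.51202525  0.76982845]
{'time_s': 0.1, 'qpos': array([-1.28758380e+00,  3.00388447e-01,  1.52150841e+00, -2.84380841e-05,
        1.32067714e+00, -6.65837360e-02]), 'joint_vel': array([ 0.00101601, -0.00153185, -0.00108588, -0.00063285,  0.00027581,
        0.00026206]), 'tau': array([-1.60648860e-04, -5.32641327e+01, -3.53287303e+01,  7.08532822e-02,
        2.34265690e-02, -5.53447967e-05]), 'ee_pos': array([ 0.18842397, -0.51647682,  0.2049624 ]), 'eef_rot': array([-3.14155485e+00,  9.80998310e-04, -1.22099299e+00]), 'force': array([-0.63031793, -0.25850437, -0.12994513]), 'moment': array([-0.03839446, -0.00649121, -0.04226226]), 'grip_width': 0.09380266733690448}
```

View pics/top0.png

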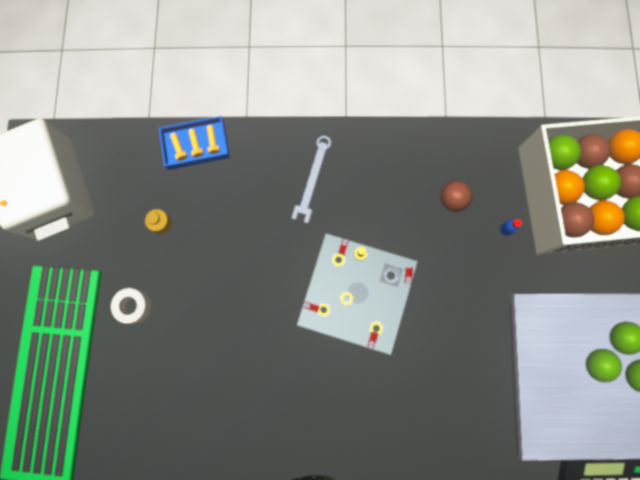

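View pics/scene0.png

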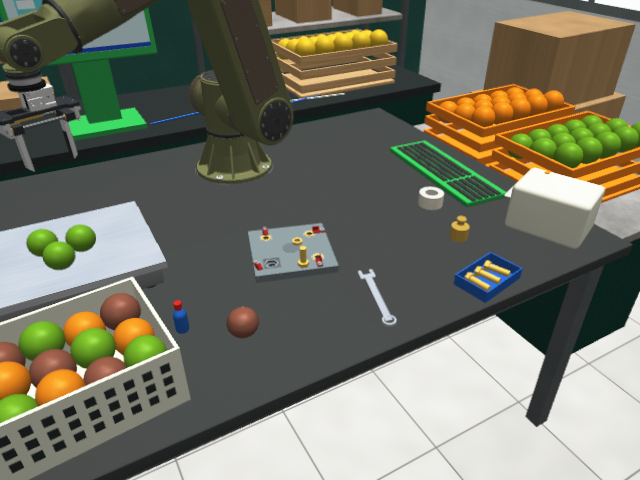

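```bash
cat > m.py <<'E'
from h import *
c=cam("top"); im=c["frame"]; 
x0,y0,w,h=285,220,145,145
hsv=cv2.cvtColor(im,cv2.COLOR_BGR2HSV)
m=((hsv[...,2]>110)).astype(np.uint8); r=np.zeros_like(m); r[y0:y0+h,x0:x0+w]=1; m*=r
m=cv2.morphologyEx(m,cv2.MORPH_CLOSE,np.ones((9,9)))
cs,_=cv2.findContours(m,cv2.RETR_EXTERNAL,cv2.CHAIN_APPROX_NONE); k=max(cs,key=cv2.contourArea)
W=ray(c,k.reshape(-1,2),0.02)[:,:2]
box=cv2.minAreaRect((W*1000).astype(np.float32)); print("plate rect mm",box)
yaw=np.radians(box[2]); 
# choose yaw near -106deg
yaw=[yaw+j*np.pi/2 for j in range(-4,4) if abs((np.degrees(yaw)+90*j+106+180)%360-180)<45][0]
C=np.array(box[0])/1000; R=np.array([[np.cos(yaw),-np.sin(yaw)],[np.sin(yaw),np.cos(yaw)]])
print("centre",C,"yaw",yaw,np.degrees(yaw))
np.savez("plate.npz",C=C,yaw=yaw)
def toP(px,z): return (ray(c,px,z)[:,:2]-C)@R*1000
ym=((hsv[...,0]>18)&(hsv[...,0]<38)&(hsv[...,1]>90)).astype(np.uint8)*r
rm=(((hsv[...,0]<8)|(hsv[...,0]>172))&(hsv[...,1]>120)).astype(np.uint8)*r
for nm,mm,z in(("y",ym,.027),("r",rm,.0275)):
    n,l,s,ce=cv2.connectedComponentsWithStats(mm)
    for i in range(1,n):
        if s[i,4]>8: print(nm,s[i,4],ce[i].round(1),toP(ce[i:i+1],z).round(1))
# rectified plate view at face height, 4 px/mm
g=[(x,y) for y in np.arange(105,-105,-.35) for x in np.arange(-105,105,.35)]
P=np.c_[np.array(g)/1000@R.T+C,np.full(len(g),.02)]
q=proj(c,P).astype(np.float32).reshape(600,600,2)
rect=cv2.remap(im,q[...,0],q[...,1],cv2.INTER_CUBIC); cv2.imwrite("pics/rect0.png",rect)
E
python3 m.py
```

```text
plate rect mm ((551.77685546875, -57.1619873046875), (204.6219940185547, 205.21466064453125), 72.95817565917969)
centre [ 0.55177686 -0.05716199] yaw -1.8682322720887232 -107.04182434082031
y 114 [360.1 253.2] [[-17.6  79.4]]
y 74 [338.3 258.9] [[-57.6  54.6]]
y 22 [348.2 295.7] [[-15.9 -12.5]]
y 10 [342.9 301.1] [[-23.1 -26.2]]
y 61 [323.  309.1] [[-57.2 -54. ]]
y 59 [376.1 327.2] [[ 56.8 -56.7]]
r 41 [342.2 249. ] [[-55.8  76.7]]
r 47 [408.4 272.4] [[89.1 70.4]]
r 38 [313.4 307.3] [[-77.  -56.2]]
r 47 [373.1 336.7] [[ 56.3 -76.9]]
```

View pics/rect0.png

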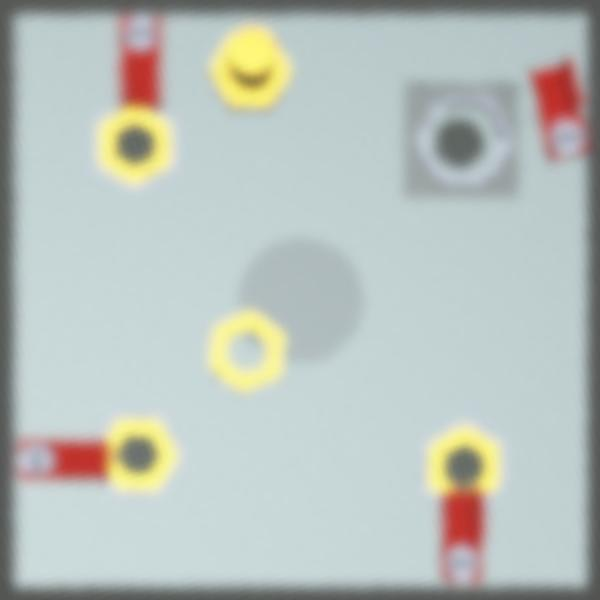

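```bash
cat >> m.py <<'E'
lab=cv2.cvtColor(rect,cv2.COLOR_BGR2LAB); b=lab[...,2].astype(int)-128
def pl(u,v): return (-105+.35*u,105-.35*v)
def hexa(mask,name):
    cs,_=cv2.findContours(mask.astype(np.uint8),cv2.RETR_EXTERNAL,cv2.CHAIN_APPROX_NONE)
    for k in cs:
        if not 2500<cv2.contourArea(k)<12000: continue
        f=np.zeros(mask.shape,np.uint8); cv2.drawContours(f,[k],-1,1,-1); M=cv2.moments(f,True); u,v=M["m10"]/M["m00"],M["m01"]/M["m00"]
        p=k.reshape(-1,2)-[u,v]; t=np.arctan2(-p[:,1],p[:,0]); rr=np.hypot(*p.T)
        s=np.sort(t); tt=np.linspace(-np.pi,np.pi,720); ri=np.interp(tt,t[np.argsort(t)],rr[np.argsort(t)])
        F=np.mean(ri*np.exp(-6j*tt))
        print(name,"plate mm",np.round(pl(u,v),2),"area",M["m00"]*.1225,"corner deg",round(np.degrees(-np.angle(F)*-1/6),1),"amp",round(abs(F)/ri.mean(),4))
hexa(b>22,"yellow")
L=lab[...,0].astype(int)
roi=np.zeros(L.shape,bool); roi[70:215,395:530]=1
for th in (150,165): hexa((L<th)&roi,"cupsq L<%d"%th)
print("L row140",L[140,395:530:6]); print("L col461",L[70:215:6,461])
E
python3 m.py
```

```text
plate rect mm ((551.759033203125, -57.156288146972656), (204.62152099609375, 205.1820831298828), 72.95504760742188)
centre [ 0.55175903 -0.05715629] yaw -1.86828686689107 -107.04495239257812
y 114 [360.1 253.2] [[-17.6  79.5]]
y 75 [338.3 258.9] [[-57.5  54.5]]
y 22 [348.2 295.7] [[-15.9 -12.5]]
y 9 [342.8 301. ] [[-23.4 -26.1]]
y 61 [323.  309.1] [[-57.2 -54. ]]
y 60 [376.2 327.3] [[ 57.  -56.8]]
r 40 [342.2 249. ] [[-55.9  76.9]]
r 47 [408.4 272.4] [[89.1 70.4]]
r 38 [313.4 307.3] [[-77.  -56.2]]
r 47 [373.1 336.7] [[ 56.3 -76.9]]
yellow plate mm [ 57.13 -61.79] area 659.295 corner deg -29.8 amp 0.0383
yellow plate mm [-60.98 -54.38] area 660.3975 corner deg -4.6 amp 0.0475
yellow plate mm [-18.52 -17.73] area 559.825 corner deg -22.7 amp 0.0176
yellow plate mm [-57.42  59.89] area 701.435 corner deg -24.2 amp 0.0477
yellow plate mm [-17.4   80.85] area 611.52 corner deg -0.6 amp 0.0124
L row140 [205 195 182 182 196 201 187 154 122 109 108 108 107 110 135 171 193 196
 193 190 188 195 202]
L col461 [202 198 187 177 176 178 180 182 162 129 110 108 108 108 111 125 156 187
 198 188 180 188 200 207 208]
```

>>> play_rows(steps=[[[-33.3,-49.6,0,0,0,0.52,0.6],[-33.3,-49.6,0,0,0,0.52,0.6],[-33.3,-49.6,0,0,0,0.52,0.6],[-33.3,-49.6,0,0,0,0.52,0.6],[-33.3,-49.6,0,0,0,0.52,0.6],[-33.3,-49.6,0,0,0,0.52,0.6],[-33.3,-49.6,0,0,0,0.52,0.6],[-33.3,-49.6,0,0,0,0.52,0.6],[-33.3,-49.6,0,0,0,0.52,0.6],[-33.3,-49.6,0,0,0,0.52,0.6],[-33.3,-49.6,0,0,0,0.52,0.6],[-33.3,-49.6,0,0,0,0.52,0.6],[-33.3,-49.6,0,0,0,0.52,0.6],[-33.3,-49.6,0,0,0,0.52,0.6],[-33.3,-49.6,0,0,0,0.52,0.6],[-33.3,-49.6,0,0,0,0.52,0.6],[-33.3,-49.6,8,0,0,0.52,0.6],[-33.3,-49.6,12,0,0,0.52,0.6],[-33.3,-49.6,12,0,0,0.52,0.6],[-33.3,-49.6,12,0,0,0.52,0.6]]])

```text
time_s: 1.87
ee_pos: [0.5365, -0.0336, 0.0789]
eef_rot: [3.131, 0.0, -1.741]
force: [-1.1, 0.2, -1.3]
grip_width: 0.0563
```

```bash
cat > go.py <<'E'
import sys
from h import *
from scipy.spatial.transform import Rotation as Ro
p=np.load("plate.npz"); C,yaw=p["C"],float(p["yaw"])
Rp=np.array([[np.cos(yaw),-np.sin(yaw)],[np.sin(yaw),np.cos(yaw)]])
def here():
    o=ctrl.get_obs(); R=Ro.from_euler("xyz",o["eef_rot"])
    q=Rp.T@(o["ee_pos"][:2]-C)*1000
    print("t %.2f plate xy %s z_face %.2f jaw %.1f deg width %.1f F(plate) %s tilt %s M %s"%(o["time_s"],q.round(2),1000*o["ee_pos"][2]-20,np.degrees(o["eef_rot"][2]-yaw),1000*o["grip_width"],np.r_[Rp.T@o["force"][:2],o["force"][2]].round(2),(R.as_matrix()[:2,2]*1000).round(1),np.round(o["moment"],2)))
    return o,R
if __name__=="__main__":
    o,R=here()
    a=[float(v) for v in sys.argv[1:]]
    for i in range(0,len(a),4):
        x,y,z,al=a[i:i+4]
        P=np.r_[C+Rp@[x/1000,y/1000],.02+z/1000]
        Rt=Ro.from_euler("xyz",[np.pi,0,yaw+np.radians(al)])
        print(np.round(R.inv().apply(P-o["ee_pos"])*100,2),(R.inv()*Rt).as_rotvec().round(3))
E
python3 go.py -18.1 -17.7 35 7 -18.1 -17.7 2.5 7 | cat
```

```text
t 1.87 plate xy [-18.03 -21.53] z_face 58.95 jaw 7.3 deg width 56.3 F(plate) [ 0.12 -1.1  -1.27] tilt [-10.8   2. ] M [-0.01  0.    0.01]
[ 0.04 -0.41  2.39] [0.011 0.    0.005]
[ 0.04 -0.44  5.64] [0.011 0.    0.005]
```

>>> play_rows(steps=[[[0.04,-0.41,1.0,0.011,0,0.005,0.6],[0.04,-0.41,2.4,0.011,0,0.005,0.5],[0.04,-0.42,4.0,0.011,0,0.005,0.5],[0.04,-0.43,5.0,0.011,0,0.005,0.5],[0.04,-0.44,5.4,0.011,0,0.005,0.5],[0.04,-0.44,5.5,0.011,0,0.005,0.5],[0.04,-0.44,5.5,0.011,0,0.005,0.45],[0.04,-0.44,5.5,0.011,0,0.005,0.4]]], force=3)

```text
time_s: 2.53
ee_pos: [0.5407, -0.0348, 0.025]
eef_rot: [-3.14, 0.0, -1.746]
force: [-0.7, 0.8, -0.0]
grip_width: 0.0396
```

```bash
python3 - <<'E'
from go import *
here()
c=cam("scene"); cc=proj(c,[[*(C+Rp@[-.018,-.0177]),.03]])[0]; print(cc)
u,v=cc.astype(int); cr=c["frame"][v-60:v+60,u-80:u+80]; cv2.imwrite("pics/s1.png",cv2.resize(cr,None,fx=5,fy=5,interpolation=cv2.INTER_CUBIC))
E
python3 go.py -18.1 -17.7 2.5 7
```

```text
t 2.53 plate xy [-18.16 -17.15] z_face 4.98 jaw 7.0 deg width 39.6 F(plate) [-0.55 -0.94 -0.03] tilt [ 1.4 -0.1] M [0.04 0.01 0.04]
[297.38603676 240.05191239]
t 2.58 plate xy [-18.17 -17.17] z_face 4.92 jaw 7.0 deg width 37.9 F(plate) [-0.53  0.01  0.61] tilt [ 1.5 -0.1] M [0.01 0.03 0.01]
[0.   0.05 0.24] [-0.001  0.    -0.   ]
```

View pics/s1.png

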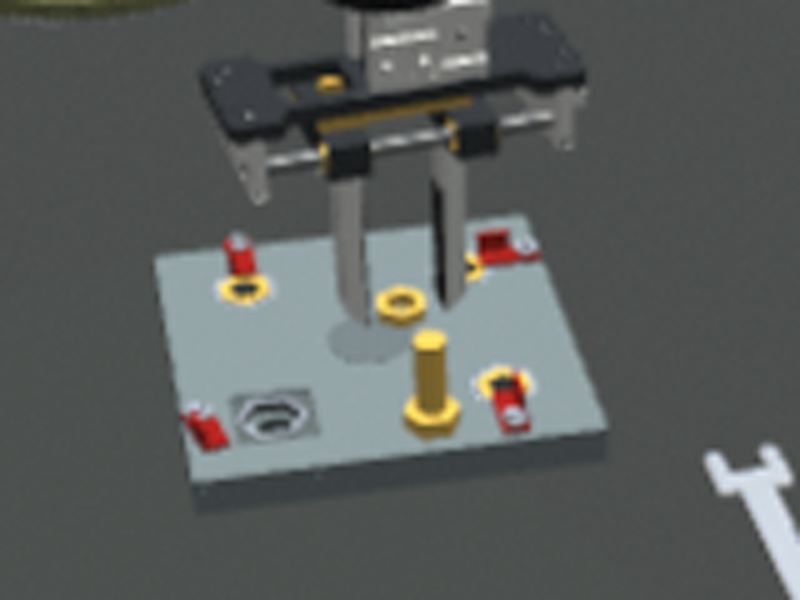

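The close-up shows the nut at about (400,303), between the two fingers. The bolt at (430,385) and the clips are clear of them. Next I go down and close.

>>> play_rows(steps=[[[0,0.05,0.15,0,0,0,0.3],[0,0.05,0.15,0,0,0,0.2],[0,0.05,0.15,0,0,0,0.1],[0,0.05,0.15,0,0,0,0.1],[0,0.05,0.15,0,0,0,0.1],[0,0.05,0.15,0,0,0,0.1]]], force=4)

```text
time_s: 3.08
ee_pos: [0.5403, -0.0346, 0.0236]
eef_rot: [-3.14, 0.0, -1.746]
force: [-0.3, 0.1, 3.9]
grip_width: 0.0256
```

```bash
python3 go.py -18.1 -17.7 3 67
```

```text
t 3.08 plate xy [-18.16 -17.54] z_face 3.63 jaw 7.0 deg width 25.6 F(plate) [-0.02 -0.35  3.88] tilt [ 1.8 -0.1] M [0.04 0.09 0.02]
[0.   0.02 0.06] [-2.000e-03 -1.000e-03 -1.047e+00]
```

>>> play_rows(steps=[[[0,0,0,0,0,0,0.1],[0,0,0,0,0,0,0.1],[0,0,0,0,0,0,0.1]]])

```text
time_s: 3.33
ee_pos: [0.5403, -0.0347, 0.0236]
eef_rot: [-3.14, 0.0, -1.746]
force: [0.4, 0.8, 3.4]
grip_width: 0.0255
```

```bash
python3 go.py -18.1 -17.7 3 67
```

```text
t 3.33 plate xy [-18.16 -17.55] z_face 3.64 jaw 7.0 deg width 25.5 F(plate) [-0.85  0.16  3.38] tilt [ 1.8 -0.1] M [0.06 0.08 0.03]
[0.   0.02 0.06] [-2.000e-03 -1.000e-03 -1.047e+00]
```

>>> play_rows(steps=[[[0,0.0,0,0,0,0,0.4],[0,0,0,0,0,0.0,0.4],[0,0,0,0,0,0.06,0.4],[0,0,0,0,0,0.12,0.3],[0,0,0,0,0,0.12,0.1],[0,0,0,0,0,0.12,0.1],[0,0,0,0,0,0.12,0.1],[0,0,0,0,0,0.12,0.1]]])

```text
time_s: 4.0
ee_pos: [0.5403, -0.0347, 0.0236]
eef_rot: [-3.14, 0.0, -1.865]
force: [-0.5, 0.5, 0.1]
grip_width: 0.0245
```

```bash
python3 go.py -18.1 -17.7 3 60
```

```text
t 4.00 plate xy [-18.15 -17.56] z_face 3.60 jaw 0.2 deg width 24.5 F(plate) [-0.37 -0.65  0.09] tilt [ 1.7 -0.1] M [ 0.09 -0.02  0.01]
[0.01 0.01 0.06] [-2.000e-03 -1.000e-03 -1.044e+00]
```

>>> play_rows(steps=[[[0,0.0,0,0,0,0,0.4],[0,0,0,0,0,0.0,0.45],[0,0,0,0,0,-1.02,0.45],[0,0,0,0,0,-1.02,0.45],[0,0,0,0,0,-1.02,0.45],[0,0,0,0,0,-1.02,0.45],[0,0,0,0,0,-1.02,0.45],[0,0,0,0,0,-1.02,0.45],[0,0,0,0,0,-1.02,0.45],[0,0,0,0,0,-1.02,0.45],[0,0,0,0,0,-1.02,0.45],[0,0,0,0,0,-1.02,0.3],[0,0,0,0,0,-1.02,0.1],[0,0,0,0,0,-1.02,0.1],[0,0,0,0,0,-1.02,0.1],[0,0,0,0,0,-1.02,0.1],[0,0,0,0,0,-1.02,0.1]]])

```text
time_s: 5.42
ee_pos: [0.5403, -0.0347, 0.0236]
eef_rot: [-3.14, -0.001, -0.846]
force: [-0.7, 0.4, 0.2]
grip_width: 0.0237
```

```bash
python3 go.py -18.1 -17.7 3 60
```

```text
t 5.42 plate xy [-18.14 -17.56] z_face 3.60 jaw 58.6 deg width 23.7 F(plate) [-0.14 -0.74  0.19] tilt [ 1.7 -0.1] M [-0.03 -0.05  0.05]
[-0.01  0.01  0.06] [-0.001 -0.001 -0.025]
```

```bash
python3 go.py -3 -3 3.1 75 30 30 3.1 90 50 49.5 3.1 90 56.7 56.1 3.1 90
```

```text
t 5.42 plate xy [-18.14 -17.56] z_face 3.60 jaw 58.6 deg width 23.7 F(plate) [-0.14 -0.74  0.19] tilt [ 1.7 -0.1] M [-0.03 -0.05  0.05]
[2.03 0.53 0.05] [-0.001 -0.001 -0.286]
[6.57 1.63 0.06] [-0.001 -0.002 -0.548]
[9.27 2.32 0.06] [-0.001 -0.002 -0.548]
[10.19  2.55  0.06] [-0.001 -0.002 -0.548]
```

>>> play_rows(steps=[[[0.5,0.13,0.04,0,0,-0.08,0.1],[1.2,0.3,0.05,0,0,-0.18,0.1],[2.0,0.5,0.05,0,0,-0.29,0.1],[3.0,0.75,0.05,0,0,-0.4,0.1],[4.0,1.0,0.05,0,-0.001,-0.5,0.1],[5.0,1.25,0.06,0,-0.002,-0.548,0.1],[6.0,1.5,0.06,0,-0.002,-0.548,0.1],[7.0,1.75,0.06,0,-0.002,-0.548,0.1],[8.0,2.0,0.06,0,-0.002,-0.548,0.1],[8.7,2.17,0.06,0,-0.002,-0.548,0.1],[9.0,2.25,0.06,0,-0.002,-0.548,0.1],[9.0,2.25,0.06,0,-0.002,-0.548,0.1]]])

```text
time_s: 6.42
ee_pos: [0.5834, -0.1176, 0.0231]
eef_rot: [-3.141, -0.0, -0.299]
force: [0.9, -0.6, 3.4]
grip_width: 0.0241
```

```bash
python3 go.py 56.7 56.1 3.1 90 56.7 56.1 2.6 90
```

```text
t 6.42 plate xy [48.53 48.01] z_face 3.07 jaw 89.9 deg width 24.1 F(plate) [0.27 1.05 3.43] tilt [0.4 0.7] M [-0.19 -0.16  0.04]
[ 0.81  0.82 -0.  ] [-0.001 -0.    -0.001]
[0.81 0.82 0.05] [-0.001 -0.    -0.001]
```

>>> play_rows(steps=[[[0.3,0.3,0.01,0,0,0,0.1],[0.55,0.55,0.02,0,0,0,0.1],[0.72,0.73,0.03,0,0,0,0.1],[0.81,0.82,0.03,0,0,0,0.1],[0.81,0.82,0.05,0,0,0,0.1],[0.81,0.82,0.05,0,0,0,0.1]]])

```text
time_s: 6.92
ee_pos: [0.5885, -0.1279, 0.0222]
eef_rot: [-3.141, 0.0, -0.299]
force: [-1.1, -1.1, -1.1]
grip_width: 0.0239
```

```bash
python3 go.py 56.7 56.1 3.1 90
```

```text
t 6.92 plate xy [56.83 55.83] z_face 2.24 jaw 89.9 deg width 23.9 F(plate) [ 1.37 -0.78 -1.06] tilt [-0.3  0.6] M [-0.29  0.05  0.03]
[ 0.03 -0.01 -0.09] [-0.001  0.    -0.001]
```

>>> play_rows(steps=[[[0,0,0.05,0,0,0,0.1],[0,0,0.1,0,0,0,0.1],[0,0,0.1,0,0,0,0.1]]])

```text
time_s: 7.17
ee_pos: [0.5883, -0.1278, 0.021]
eef_rot: [-3.141, 0.001, -0.299]
force: [-0.5, -1.3, -1.4]
grip_width: 0.0236
```

```bash
python3 go.py 56.7 56.1 3.1 90
```

```text
t 7.17 plate xy [56.86 55.69] z_face 1.02 jaw 89.9 deg width 23.6 F(plate) [ 1.35 -0.07 -1.41] tilt [-0.6  0.6] M [-0.24 -0.    0.07]
[ 0.04 -0.02 -0.21] [-0.     0.001 -0.001]
```

>>> play_rows(steps=[[[0,0,-0.05,0,0,0,0.4],[0,0,-0.1,0,0,0,0.4],[0,0,-0.1,0,0,0,0.4],[0,0,-0.5,0,0,0,0.4],[0,0,-2,0,0,0,0.4],[0,0,-4,0,0,0,0.4],[0,0,-6,0,0,0,0.3],[0,0,-7,0,0,0,0.1],[0,0,-7,0,0,0,0.0]]])

```text
time_s: 7.92
ee_pos: [0.5895, -0.1281, 0.0935]
eef_rot: [-3.141, -0.003, -0.299]
force: [0.0, -0.9, 0.1]
grip_width: 0.0206
```

Run:
```python
from go import *
here()
c=cam("scene"); cc=proj(c,[[*(C+Rp@[.06,.056]),.03]])[0]; print(cc)
u,v=cc.astype(int); cr=c["frame"][v-36:v+36,u-48:u+48]; cv2.imwrite("pics/s2.png",cv2.resize(cr,None,fx=8,fy=8,interpolation=cv2.INTER_CUBIC))
```

```text
t 7.92 plate xy [56.8  56.84] z_face 73.53 jaw 89.9 deg width 20.6 F(plate) [0.9  0.28 0.1 ] tilt [ 3.3 -0.4] M [-0.05 -0.06 -0.05]
[270.4993852  260.32690332]
```

View pics/s2.png

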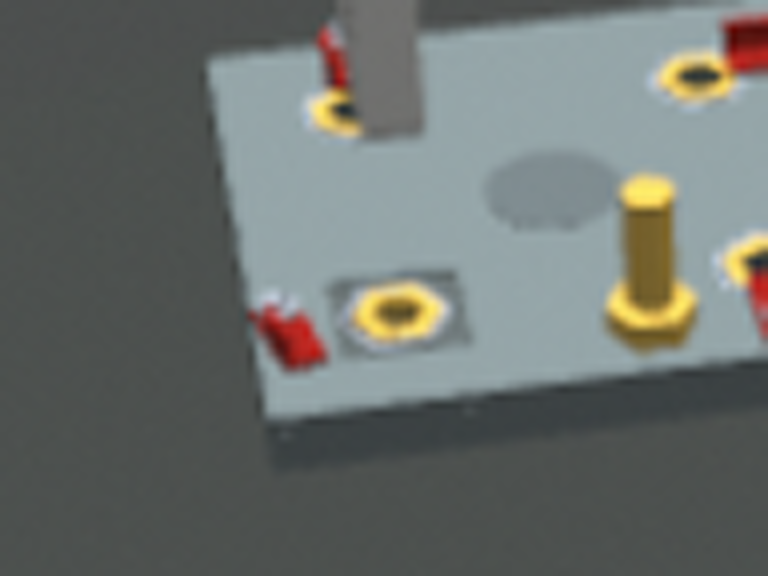

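The nut sits in the cup at about (398,312), almost flush. The open clip is at (290,335). I'll check the seating with a light touch, fingers shut.

```bash
python3 go.py 57 47 10 90 57 47 2 90 57 47 0 90
```

```text
t 7.97 plate xy [56.85 56.11] z_face 71.73 jaw 89.9 deg width 17.1 F(plate) [0.65 0.35 0.31] tilt [1.1 0.2] M [-0.05 -0.06  0.01]
[-0.92  0.02  6.17] [-0.    -0.001 -0.001]
[-0.92  0.02  6.97] [-0.    -0.001 -0.001]
[-0.92  0.02  7.17] [-0.    -0.001 -0.001]
```

>>> play_rows(steps=[[[-0.5,0.02,2,0,0,0,0],[-0.92,0.02,4,0,0,0,0],[-0.92,0.02,5.5,0,0,0,0],[-0.92,0.02,6.3,0,0,0,0],[-0.92,0.02,6.7,0,0,0,0],[-0.92,0.02,6.85,0,0,0,0],[-0.92,0.02,6.95,0,0,0,0],[-0.92,0.02,7.0,0,0,0,0],[-0.92,0.02,7.05,0,0,0,0]]])

```text
time_s: 8.72
ee_pos: [0.5803, -0.1255, 0.0218]
eef_rot: [-3.141, -0.002, -0.299]
force: [-0.9, 0.2, 1.1]
grip_width: 0.0007
```

```bash
python3 go.py 57 47 1 90
```

```text
t 8.72 plate xy [56.99 47.38] z_face 1.83 jaw 89.9 deg width 0.7 F(plate) [ 0.03 -0.94  1.08] tilt [ 2.1 -0.1] M [-0.02 -0.04  0.  ]
[-0.04  0.    0.08] [-0.    -0.002 -0.001]
```

>>> play_rows(steps=[[[0,0,0.05,0,0,0,0],[0,0,0.08,0,0,0,0],[0,0,0.1,0,0,0,0],[0,0,0.1,0,0,0,0]]])

```text
time_s: 9.05
ee_pos: [0.5806, -0.1256, 0.0213]
eef_rot: [-3.141, -0.003, -0.299]
force: [-0.7, -0.5, 3.4]
grip_width: 0.0005
```

```bash
python3 go.py 57 47 1 90
```

```text
t 9.05 plate xy [56.98 47.6 ] z_face 1.27 jaw 89.9 deg width 0.5 F(plate) [ 0.67 -0.57  3.42] tilt [ 2.7 -0.3] M [-0.04  0.08 -0.  ]
[-0.06  0.    0.03] [-0.    -0.003 -0.001]
```

Contact comes at about 1.3 mm above the face with 3.4 N, so the nut's top is where a seated nut's should be. Now the clip.

```bash
python3 go.py 57 47 40 90 114 76 40 90 114 76 8 90
```

```text
t 9.05 plate xy [56.98 47.6 ] z_face 1.27 jaw 89.9 deg width 0.5 F(plate) [ 0.67 -0.57  3.42] tilt [ 2.7 -0.3] M [-0.04  0.08 -0.  ]
[-0.05 -0.   -3.87] [-0.    -0.003 -0.001]
[ 2.86  5.7  -3.87] [-0.    -0.003 -0.001]
[ 2.85  5.7  -0.67] [-0.    -0.003 -0.001]
```

>>> play_rows(steps=[[[0,0,-1,0,0,0,0],[0,0,-3,0,-0.003,0,0],[0,0,-4,0,-0.003,0,0],[1,2,-4,0,-0.003,0,0],[2,4,-4,0,-0.003,0,0],[2.86,5.7,-4,0,-0.003,0,0],[2.86,5.7,-4,0,-0.003,0,0],[2.86,5.7,-2.5,0,-0.003,0,0],[2.86,5.7,-1.2,0,-0.003,0,0],[2.86,5.7,-0.7,0,-0.003,0,0],[2.86,5.7,-0.7,0,-0.003,0,0]]])

```text
time_s: 9.97
ee_pos: [0.5903, -0.1876, 0.0268]
eef_rot: [-3.141, 0.003, -0.298]
force: [0.1, -0.1, 0.0]
grip_width: 0.0009
```

Run:
```python
from go import *
o,R=here()
c=cam("scene"); cc=proj(c,[[*(C+Rp@[.08,.056]),.03]])[0]
u,v=cc.astype(int); cr=c["frame"][v-45:v+27,u-48:u+48]; cv2.imwrite("pics/s3.png",cv2.resize(cr,None,fx=8,fy=8,interpolation=cv2.INTER_CUBIC))
for i,th in enumerate(np.radians(np.r_[0,np.arange(5,91,5)])):
    n=np.array([np.cos(th),np.sin(th)]); d=np.array([-np.sin(th),np.cos(th)])
    p=np.array([92,56])+20*d+15*n
    P=np.r_[C+Rp@p/1000,.028]; Rt=Ro.from_euler("xyz",[np.pi,0,yaw+np.pi/2+th])
    print(round(np.degrees(th)),np.round(R.inv().apply(P-o["ee_pos"])*100,2),(R.inv()*Rt).as_rotvec().round(3))
```

```text
t 9.97 plate xy [113.44  75.09] z_face 6.78 jaw 90.0 deg width 0.9 F(plate) [0.03 0.15 0.04] tilt [-2.7  1.6] M [ 0.01 -0.05  0.01]
0 [ 0.09 -0.64 -0.12] [-0.001  0.003 -0.001]
5 [ 0.21 -0.82 -0.12] [-0.001  0.003 -0.088]
10 [ 0.32 -1.01 -0.12] [-0.001  0.003 -0.175]
15 [ 0.41 -1.21 -0.12] [-0.001  0.003 -0.263]
20 [ 0.48 -1.42 -0.12] [-0.001  0.003 -0.35 ]
25 [ 0.54 -1.63 -0.12] [-0.001  0.003 -0.437]
30 [ 0.57 -1.85 -0.12] [-0.002  0.003 -0.524]
35 [ 0.59 -2.06 -0.12] [-0.002  0.003 -0.612]
40 [ 0.59 -2.28 -0.12] [-0.002  0.003 -0.699]
45 [ 0.56 -2.5  -0.12] [-0.002  0.003 -0.786]
50 [ 0.52 -2.71 -0.12] [-0.002  0.003 -0.873]
55 [ 0.46 -2.92 -0.12] [-0.002  0.002 -0.961]
60 [ 0.39 -3.13 -0.12] [-0.002  0.002 -1.048]
65 [ 0.29 -3.32 -0.12] [-0.002  0.002 -1.135]
70 [ 0.18 -3.51 -0.12] [-0.002  0.002 -1.222]
75 [ 0.05 -3.69 -0.12] [-0.003  0.002 -1.31 ]
80 [-0.09 -3.85 -0.12] [-0.003  0.002 -1.397]
85 [-0.24 -4.01 -0.12] [-0.003  0.002 -1.484]
90 [-0.41 -4.14 -0.12] [-0.003  0.002 -1.572]
```

View pics/s3.png

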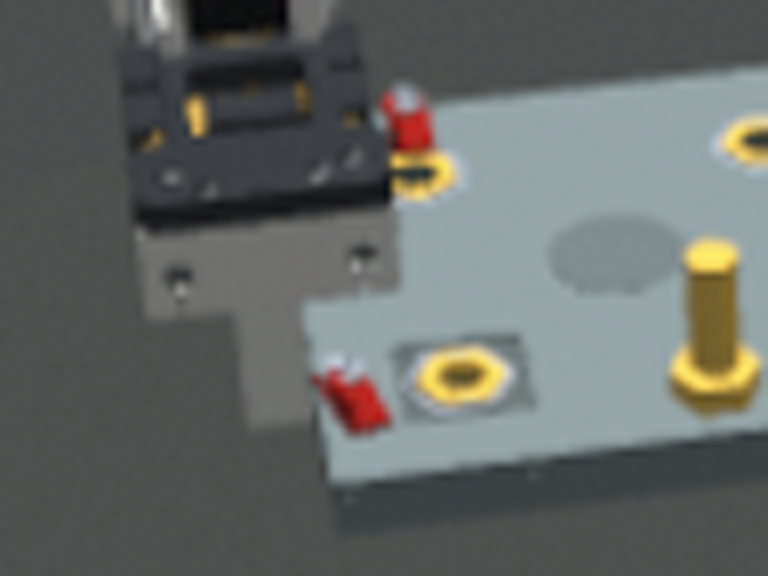

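The shut fingers, at about (270,425), stand beyond the clip's outer side and clear of it. The clip is at (350,395). I sweep in two halves.

>>> play_rows(steps=[[[0.05,-0.3,-0.14,0,0.003,0,0],[0.09,-0.64,-0.14,0,0.003,0,0],[0.21,-0.82,-0.14,0,0.003,-0.088,0],[0.32,-1.01,-0.14,0,0.003,-0.175,0],[0.41,-1.21,-0.14,0,0.003,-0.263,0],[0.48,-1.42,-0.14,0,0.003,-0.35,0],[0.54,-1.63,-0.14,0,0.003,-0.437,0],[0.57,-1.85,-0.14,0,0.003,-0.524,0],[0.59,-2.06,-0.14,0,0.003,-0.612,0],[0.59,-2.28,-0.14,0,0.003,-0.699,0],[0.56,-2.5,-0.14,0,0.003,-0.786,0]]])

```text
time_s: 10.93
ee_pos: [0.604, -0.1657, 0.03]
eef_rot: [3.141, -0.003, 0.492]
force: [-0.5, -4.2, -0.4]
grip_width: 0.0
```

```bash
cat > sw.py <<'E'
from go import *
import sys
o,R=here()
q=Rp.T@(o["ee_pos"][:2]-C)*1000-[92,56]
al=o["eef_rot"][2]-yaw-np.pi/2; print("clip-frame along,out",q@[-np.sin(al),np.cos(al)],q@[np.cos(al),np.sin(al)])
for a,off in eval(sys.argv[1]):
    th=np.radians(a)
    n=np.array([np.cos(th),np.sin(th)]); d=np.array([-np.sin(th),np.cos(th)])
    p=np.array([92,56])+20*d+off*n
    P=np.r_[C+Rp@p/1000,.028]; Rt=Ro.from_euler("xyz",[np.pi,0,yaw+np.pi/2+th])
    print(a,off,np.round(R.inv().apply(P-o["ee_pos"])*100,2),(R.inv()*Rt).as_rotvec().round(3))
E
python3 sw.py "[(a,15) for a in range(50,91,5)]+[(90,14)]"
```

```text
t 10.93 plate xy [88.48 81.75] z_face 10.00 jaw 135.2 deg width 0.0 F(plate) [ 4.2   0.73 -0.38] tilt [2.7 0.3] M [-0.69 -0.1   0.03]
clip-frame along,out 20.6263500093443 15.804913192244047
50 15 [ 0.05 -0.25  0.2 ] [ 0.001 -0.002 -0.083]
55 15 [ 0.16 -0.44  0.2 ] [ 0.001 -0.002 -0.17 ]
60 15 [ 0.25 -0.64  0.2 ] [ 0.001 -0.002 -0.257]
65 15 [ 0.33 -0.84  0.2 ] [ 0.001 -0.002 -0.345]
70 15 [ 0.38 -1.06  0.2 ] [ 0.002 -0.002 -0.432]
75 15 [ 0.42 -1.27  0.2 ] [ 0.002 -0.002 -0.519]
80 15 [ 0.44 -1.49  0.2 ] [ 0.002 -0.002 -0.607]
85 15 [ 0.43 -1.71  0.2 ] [ 0.002 -0.002 -0.694]
90 15 [ 0.41 -1.92  0.2 ] [ 0.002 -0.002 -0.781]
90 14 [ 0.34 -1.99  0.2 ] [ 0.002 -0.002 -0.781]
```

>>> play_rows(steps=[[[0.05,-0.25,0.1,0,0,-0.083,0],[0.16,-0.44,0.15,0,0,-0.17,0],[0.25,-0.64,0.15,0,0,-0.257,0],[0.33,-0.84,0.15,0,0,-0.345,0],[0.38,-1.06,0.15,0,0,-0.432,0],[0.42,-1.27,0.15,0,0,-0.519,0],[0.44,-1.49,0.15,0,0,-0.607,0],[0.43,-1.71,0.15,0,0,-0.694,0],[0.41,-1.92,0.15,0,0,-0.781,0],[0.41,-1.92,0.15,0,0,-0.781,0]]])

```text
time_s: 11.77
ee_pos: [0.5994, -0.1465, 0.0297]
eef_rot: [3.136, -0.001, 1.278]
force: [2.1, 0.5, 1.9]
grip_width: 0.0007
```

```bash
python3 sw.py "[(90,15),(90,14),(90,13)]"
```

```text
t 11.77 plate xy [71.42 71.74] z_face 9.66 jaw 180.3 deg width 0.7 F(plate) [-1.09  1.87  1.92] tilt [ 5.3 -0.5] M [ 0.08 -0.64 -0.02]
clip-frame along,out 20.510106344710994 15.835305313068158
90 15 [-0.06 -0.08  0.17] [ 0.005 -0.001  0.005]
90 14 [-0.06 -0.18  0.17] [ 0.005 -0.001  0.005]
90 13 [-0.06 -0.28  0.16] [ 0.005 -0.001  0.005]
```

>>> play_rows(steps=[[[-0.03,-0.08,0,0.005,0,0.005,0],[-0.03,-0.14,0,0.005,0,0.005,0],[-0.03,-0.2,0,0.005,0,0.005,0],[-0.03,-0.25,0,0.005,0,0.005,0],[-0.03,-0.25,0,0.005,0,0.005,0]]])

```text
time_s: 12.18
ee_pos: [0.5989, -0.1464, 0.0304]
eef_rot: [3.136, -0.001, 1.269]
force: [13.8, -2.6, -4.7]
grip_width: 0.0004
```

```bash
python3 sw.py "[(90,13)]"
```

```text
t 12.18 plate xy [71.46 71.22] z_face 10.40 jaw 179.8 deg width 0.4 F(plate) [-1.52 14.   -4.72] tilt [ 5.5 -0.2] M [-0.51 -2.84  0.02]
clip-frame along,out 20.597377622547274 15.135560599102556
90 13 [-0.05 -0.22  0.24] [ 0.005 -0.001 -0.004]
```

The push force rose to 14 N with the fingers at 15.1 mm out, where 15.0 mm was expected at the stop. I back off and look.

>>> play_rows(steps=[[[0,0.3,0,0,0,0,0],[0,0.8,0,0,0,0,0],[0,0.8,-2,0,0,0,0],[0,0.8,-5,0,0,0,0],[0,0.8,-9,0,0,0,0],[0,0.8,-13,0,0,0,0],[-8,-8,-16,0,0,0,0],[-12,-12,-18,0,0,0,0],[-16,-16,-18,0,0,0,0],[-20,-20,-18,0,0,0,0],[-20,-20,-18,0,0,0,0],[-20,-20,-18,0,0,0,0]]])

```text
time_s: 13.18
ee_pos: [0.3842, -0.2586, 0.2044]
eef_rot: [3.137, -0.001, 1.268]
force: [0.5, -0.6, -0.8]
grip_width: 0.0006
```

```bash
python3 m.py | grep -E "^(r|y|centre)"
python3 - <<'E'
from go import *
here()
c=cam("scene"); cc=proj(c,[[*(C+Rp@[.07,.056]),.03]])[0]
u,v=cc.astype(int); cr=c["frame"][v-36:v+36,u-40:u+56]; a=cv2.resize(cr,(400,300),interpolation=cv2.INTER_CUBIC)
b=cv2.resize(cv2.imread("pics/rect0.png"),(300,300)); cv2.imwrite("pics/s4.png",np.hstack([a,b]))
E
```

```text
centre [ 0.55175903 -0.05715629] yaw -1.86828686689107 -107.04495239257812
y 113 [360.2 253.2] [[-17.6  79.6]]
y 75 [338.3 258.9] [[-57.5  54.5]]
y 82 [391.  274.7] [[55.9 55.3]]
y 61 [323.  309.1] [[-57.2 -54. ]]
y 60 [376.2 327.3] [[ 57.  -56.8]]
r 41 [342.2 249. ] [[-55.8  76.8]]
r 47 [400.8 277.2] [[76.8 56.2]]
r 38 [313.4 307.3] [[-77.  -56.2]]
r 47 [373.1 336.7] [[ 56.3 -76.9]]
yellow plate mm [ 57.13 -61.76] area 657.7025 corner deg -29.8 amp 0.0393
yellow plate mm [-60.96 -54.37] area 660.3975 corner deg -4.6 amp 0.0479
yellow plate mm [61.39 56.37] area 741.37 corner deg -2.1 amp 0.0351
yellow plate mm [-57.41  59.89] area 701.435 corner deg -24.2 amp 0.0473
yellow plate mm [-17.39  80.85] area 610.9075 corner deg -0.8 amp 0.0123
t 13.23 plate xy [ 245.42 -104.35] z_face 185.31 jaw 179.6 deg width 0.2 F(plate) [0.83 0.22 1.38] tilt [ 4.5 -1.3] M [-0.01 -0.08 -0.01]
```

View pics/s4.png

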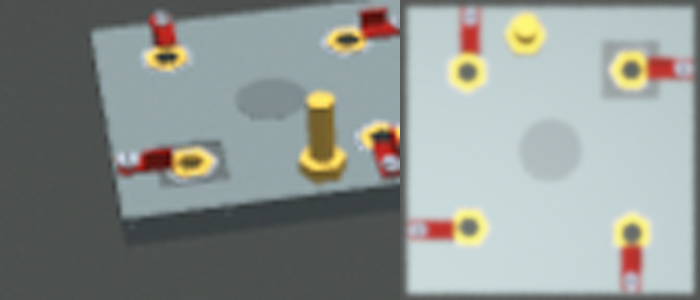

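The pictures show the clip turned in, pointing along plate -x over the nut's edge: right panel (660,68), with the nut at (630,70). Its red patch is centred at plate (76.8, 56.2), on the line through its screw at y = 56. The bolt and the other clips have not moved. I hand in.

```bash
python3 -c "
from station import ctrl
print(ctrl.get_obs()['joint_vel'].round(3)); print(ctrl.hand_in())"
```

```text
[ 0.084  0.061 -0.057  0.017 -0.016  0.088]
the job is handed in; nothing more can be done
None
```

The nut is home in the empty cup and its red clip is turned in against the stop. I handed the job in at about 13 s on the robot's clock.

- **Sliding:** I gripped the nut lightly (4 N), squared it to the cup and slid it across pressed on the plate at about 3.5 N. It dropped in at about plate (56.8, 55.8) mm.
- **Seating check:** a light touch found its top about 1.3 mm above the face at 3.4 N. Home is 1 mm.
- **Clip:** I pushed the lug round with shut fingers until the force rose to about 14 N, within 0.2 mm of where the stop was expected. That is under the 25 N limit.
- **Last pictures:** the clip points along plate -x over the nut's edge. The bolt measured within 0.2 mm of its starting place, and the other clips and seated nuts had not moved. I did not measure the bystanders off the plate again, but the arm did not go near them.

Two things were not clean:
- **First squeeze:** it met the nut about 7° off its flats, at 25.5 mm wide instead of 24, so I gripped again on the flats before moving it.
- **Finger height:** during the clip push the fingers rode 1.5 to 2.5 mm higher than commanded, still within the lug's height.

The arm was still settling slightly at hand-in, in free air and touching nothing.

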